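# Hang up the tongs, then lift the serving dish level by its handle

## Robot

A 6-joint arm with a two-finger parallel gripper is mounted at the origin on the work surface. World frame = base frame: x ahead of the robot, y to its left, z up, the work surface at z = 0. Lengths are in mm, angles in rad, forces in N, time in s.
With the tool pointing down it reaches from about 400 to 825 mm from the base axis. Payload 7 kg.
Tool frame: the origin (TCP) lies between the finger pads; the fingertips stand 11 mm ahead of it and the grasp point (between the pads) lies 8 mm behind it; z points along the fingers, y is the direction in which the jaws open and shut (so a half turn about z gives the same grasp; the last joint's range is limited). The gripper opens to 88 mm and grips with 3 to 60 N. Pads are 19 mm wide; open, the fingers measure 130 mm over their backs; the gripper's body (78 mm by 193 mm) begins 47 mm behind the grasp point.
Start: joints at [1.402, 0.359, 0.012, 0, -1.224, -0.288], TCP at [297.733, 605.764, 237.561] pointing down, gripper open.
Joint ranges: [-3.07, 3.07], [-1.43, 2.12], [-1.02, 1.25], [-3.03, 1.67], [-3.05, -0], [-3.03, 3.03]. Speed limits (rad/s): [2.39, 2.39, 3.01, 3.14, 3.14, 3.14].

## Interface

Orientations are given as a unit quaternion [x, y, z, w].
In Python, from rig import bot, eyes, models gives the robot as it stands.
- The arm moves only by the shell command python3 -m inch 'ROWS' [OPENING] [FORCE]. ROWS is JSON, one flat list of numbers, 6 for each row, row after row: the shift along the tool's x, y, z scaled (see below), then the turn, a rotation vector about the tool's x, y, z scaled (see below). A call has 1 to 8 rows; each row is the pose to reach, as a shift and turn from the pose commanded when the call began, along the tool's axes at that moment; what a row does not reach only later rows make up. The controller multiplies each number of a shift by 0.25 m and each number of a turn by pi/2 rad. A row lasts 1/10 s, in which the tool goes at most 50 mm and 8.59 degrees, less where a joint would pass 70% of its speed; a pose out of reach is approached as far as the arm can. A call with a number of a shift or a turn outside -1 to 1 is refused whole. A call with a gripper value outside its range is refused whole. OPENING is the closure in counts, from 0 (fully open) to 255 (shut), set as the call begins (- or left out, the last holds). The fingers move at their own pace and stop on an object; FORCE is the grip in N (left out, the last holds). Time passes only in rows, so rows that repeat a pose let the fingers close. It gives the time, the measured TCP pose, the force and the opening at its end, in the units of the state.
- bot.get_state(): the state, without advancing time (a new reading comes with each control period).
- eyes.snapshot(name): name is "scene" or "top"; returns a dict with "img" (480x640x3 uint8, blue, green, red), "vfov" (degrees; the focal length in pixels is half the picture's height over the tangent of half this angle, whatever the lens; pixels are square), "cx", "cy" (the principal point, pixels), "dist" ([k1, k2, p1, p2, k3] as OpenCV has them; the pictures are not rectified), "world_from_camera" (4x4, takes a point from camera to world coordinates). Camera axes: x right, y down, z forward; pixel columns grow to the right and rows downward; lengths in mm; the calibration is good to about 2 mm. A picture is of the moment at which its call begins. There is no depth.
- bot.finish_job(): hands the job in, once; it reports no verdict.
Trained networks look in the newest picture that a camera, given by its name, has taken for a name from the list of things; names that differ only in an ending like _2 or _b are one class to them, and where a whole thing is asked for, a point or a joint stands for the part that bears it (a point fixed in the world has none). Each returns a list of dicts, best first, with "p" (0 to 1); they miss things now and then, are a little off and sometimes report something else, mostly with a low value. They report only what shows in the picture. A call takes as long as a camera call. They do not tell look-alikes from the thing itself.
- models.recognise(camera, target): "box" ([left, top, right, bottom] in pixels, round what is visible of it).
- models.silhouettes(camera, target): "region" (480x640 bool, what is visible of it) and "box" ([left, top, right, bottom] in pixels, round what is visible of it).
- models.pinpoint(camera, target): "at" ([column, row] in pixels: a listed point, or the origin of a listed thing).
The state is a dict: "clock": time; "q": joint angles; "joint_vel": joint speeds; "tau": joint torques, N m; "position": TCP position; "tool_rot": TCP orientation; "ft_force": force on the tool from outside, world axes, zero at the start; "moment": the same for the moment, N m; "finger_gap": finger opening in mm.
Only numpy, scipy, OpenCV 4.12 (cv2) and the standard library are available. Lean on these libraries where they do the work, as an engineer would, in place of code of your own. Each camera call takes 0.05 s, during which the arm holds its last target. There are 200 camera calls.

## Task

The serving tongs are hanging over the handle of the biscuit dish: take them off, hang them astride the bar of the small rail with one leg on each side, and let go of them there. Then lift the dish by its overhead handle about 10 cm off the worktop and finish while still holding it there, level and still, with the three biscuits in it. Leave the jar, the scoop and the fork alone.

Things in the scene. Friction and masses are not known exactly. Their poses are not given: they have to be found in the camera images.
- dish_handle (a point): Middle of the dish's overhead handle: straight wooden bar, 130 mm long (y), 12 wide (x), 14 tall, its middle 150 mm above the worktop; z up. Steel uprights at y = 104 mm either side bend in to its ends. Nothing else is near the bar but the tongs.
- dish_floor (a point): Centre of the inner floor of the round white ceramic dish with blue rim: 204 mm across the rim, 36 mm high, inner floor 150 mm across. This point is 6 mm above the underside, straight below the handle's middle; same axes as the handle. Dish, handle and biscuits weigh under 1 kg.
- tongs_center (a point): Centre, half-way up, of the rigid steel serving tongs, an upside-down U of 60 g: 104 mm tall (z up, crown on top), 38 mm over the legs' outsides (x), 20 mm deep (y; 28 at the feet). Metal 4 mm thick, legs 30 mm apart inside, their outsides flat up to 42 mm above this point, bevelled above. It starts astride the dish handle, crown resting on it, feet 50 mm above the dish floor.
- tongs_crown (a point): Middle of the underside of the tongs' crown, the face that rests on a bar, 48 mm above the tongs' centre; same axes.
- rail_mid (a point): Middle, on the axis, of the round horizontal steel bar of the small rail fixed to the worktop: 12 mm thick, 240 mm long along this frame's y, axis 170 mm above the worktop, carried by a post at each end. z is up.
- biscuit0_center (a point): Centre of one of the three round date biscuits lying loose in the dish, 40 mm across and 22 mm high.
- biscuit1_center (a point): Centre of one of the three round date biscuits lying loose in the dish, 40 mm across and 22 mm high.
- biscuit2_center (a point): Centre of one of the three round date biscuits lying loose in the dish, 40 mm across and 22 mm high.
- jar_center (a point): Centre of the closed glass storage jar with a flip-top lid, 90 mm across and 142 mm high, standing; bystander.
- scoop_center (a point): Centre of the white plastic scoop lying on the worktop, 160 mm long along x, 48 mm wide, 30 mm high; bystander.
- fork_center (a point): Middle of the steel fork lying flat, about 196 mm long along x, 24 mm wide, 4 mm thick; bystander.
Not all that is in view belongs to the job. There is more than one size of the part that bears dish_handle; the job needs the smaller.

How it is judged (in metres and radians):
On the way:
1. the tongs hang astride the rail's bar, let go, while the dish still stands on the worktop (x of tongs_crown in the frame of rail_mid between -0.016 and 0.016 m and y of tongs_crown in the frame of rail_mid between -0.11 and 0.11 m and z of tongs_crown in the frame of rail_mid between -0.002 and 0.014 m and angle between tongs_center's own z axis and vertical below 0.35 rad and angle between the x axis of tongs_center and the x axis of rail_mid, either way round below 0.6 rad and contact force between tongs and rail above 0.1 N and contact force between tongs and the fingers below 0.05 N and contact force between tongs and dish below 0.05 N and linear speed of tongs below 0.06 m/s and distance between each of biscuit0_center, biscuit1_center, biscuit2_center and dish_floor below 0.092 m and height (world z) of dish_floor below 0.012 m), for 0.3 s.
At the end, for the whole second after the job is handed in: Dish held by its handle, underside 60 to 160 mm up, tilt under 0.12 rad, slower than 30 mm/s and 0.2 rad/s, clear of the rail, biscuits inside; tongs hang free astride the rail bar, crown on it, lean under 0.35 rad, within 0.6 rad of square (x of tongs_crown in the frame of rail_mid between -0.016 and 0.016 m and y of tongs_crown in the frame of rail_mid between -0.11 and 0.11 m and z of tongs_crown in the frame of rail_mid between -0.002 and 0.014 m and angle between tongs_center's own z axis and vertical below 0.35 rad and angle between the x axis of tongs_center and the x axis of rail_mid, either way round below 0.6 rad and contact force between tongs and rail above 0.1 N and contact force between tongs and the fingers below 0.05 N and contact force between tongs and dish below 0.05 N and linear speed of tongs below 0.06 m/s and distance between each of biscuit0_center, biscuit1_center, biscuit2_center and dish_floor below 0.092 m and height (world z) of dish_floor between 0.066 and 0.166 m and angle between dish_floor's own z axis and vertical below 0.12 rad and linear speed of dish below 0.03 m/s and angular speed of dish below 0.2 rad/s and contact force between dish and the fingers above 2 N and distance between the grasp point and dish_handle below 0.08 m and contact force between dish and rail below 0.05 N); the arm keeps its last pose, push and grip.
It fails at once if a biscuit falls out of the dish (not (distance between biscuit0_center and dish_floor below 0.092 m) or not (distance between biscuit1_center and dish_floor below 0.092 m) or not (distance between biscuit2_center and dish_floor below 0.092 m)).
It fails at once if the jar, the scoop or the fork is moved more than 25 mm (distance of any of jar_center, scoop_center, fork_center from where it was at the start of the episode above 0.025 m).
It also fails if it takes over 56 s, if anything falls off the work surface, if the arm or the gripper's body presses on something with over 40 N, if the wrist force passes 120 N, or if a joint passes its speed limit or range.

## Working session

There is one attempt and no reset: what is moved stays moved. The work goes in short steps, Python scripts to look and compute and a shell command to move; the robot and the scene stay as the last step left them, time stands still between calls to the robot, and variables do not carry over. Pictures are saved under pics/ and viewed, about 8 in all and at most 12, crops included, and the job is handed in when it is done.

```bash
mkdir -p pics; ls; cat > h.py <<'E'
import numpy as np, cv2, json
from rig import bot, eyes, models
from scipy.spatial.transform import Rotation as R
def cam(s):
    f=240/np.tan(np.radians(s['vfov']/2)); K=np.array([[f,0,s['cx']],[0,f,s['cy']],[0,0,1.]])
    return K,np.array(s['dist'],float),np.array(s['world_from_camera'])
def ray(s,px):
    K,d,T=cam(s); u=cv2.undistortPoints(np.array([[px]],float),K,d)[0,0]
    return T[:3,3],T[:3,:3]@np.array([u[0],u[1],1])
def atz(s,px,z):
    o,v=ray(s,px); return (o+v*(z-o[2])/v[2]).round(1)
def tri(s1,p1,s2,p2):
    (a,u),(b,v)=ray(s1,p1),ray(s2,p2); u=u/np.linalg.norm(u); v=v/np.linalg.norm(v)
    k=np.linalg.lstsq(np.c_[u,-v],b-a,rcond=None)[0]; P,Q=a+k[0]*u,b+k[1]*v
    return ((P+Q)/2).round(1),round(float(np.linalg.norm(P-Q)),1)
def proj(s,P):
    K,d,T=cam(s); C=np.linalg.inv(T)
    return cv2.projectPoints(np.array(P,float).reshape(-1,1,3),cv2.Rodrigues(C[:3,:3])[0],C[:3,3],K,d)[0][:,0].round(1)
def rel(pos,yaw_R=None):
    st=bot.get_state(); Rt=R.from_quat(st['tool_rot'])
    return (Rt.inv().apply(np.array(pos)-st['position'])/250).round(4)
E
python3 - <<'E'
from h import *
S={n:eyes.snapshot(n) for n in('scene','top')}
for n in S: cv2.imwrite(f'pics/{n}0.png',S[n]['img']); print(n,S[n]['vfov'],S[n]['world_from_camera'].round(2).tolist())
for t in ['dish_handle','dish_floor','tongs_center','tongs_crown','rail_mid','biscuit0_center','jar_center','scoop_center','fork_center']:
    for n in S: print(t,n,[(np.round(d['at'],1).tolist(),round(d['p'],2)) for d in models.pinpoint(n,t)])
print(bot.get_state())
E
```

```text
pics
scene 43.25373946353376 [[-0.7, 0.59, -0.4, 927.54], [0.71, 0.59, -0.38, 381.3], [0.02, -0.55, -0.83, 994.55], [0.0, 0.0, 0.0, 1.0]]
top 54.82825210322131 [[-0.0, -1.0, 0.07, 420.72], [-1.0, 0.0, -0.03, 17.67], [0.03, -0.07, -1.0, 977.89], [0.0, 0.0, 0.0, 1.0]]
dish_handle scene [([539.5, 206.5], 0.81), ([173.3, 301.4], 0.34)]
dish_handle top [([180.0, 379.1], 0.74), ([179.7, 191.3], 0.7)]
dish_floor scene [([405.8, 379.7], 0.78), ([508.3, 260.6], 0.57)]
dish_floor top [([200.2, 357.3], 0.92), ([203.2, 210.8], 0.67)]
tongs_center scene [([417.8, 365.4], 0.92)]
tongs_center top [([189.3, 198.2], 0.93)]
tongs_crown scene [([422.2, 351.6], 0.74)]
tongs_crown top [([179.0, 191.0], 0.8)]
rail_mid scene [([237.5, 133.2], 0.61)]
rail_mid top [([467.5, 241.4], 0.81)]
biscuit0_center scene [([374.1, 385.0], 0.89)]
biscuit0_center top [([209.9, 181.9], 0.79)]
jar_center scene []
jar_center top [([220.7, 114.1], 0.61)]
scoop_center scene [([348.1, 252.5], 0.93)]
scoop_center top [([318.3, 260.5], 0.56)]
fork_center scene [([172.8, 302.1], 0.7)]
fork_center top [([389.5, 118.8], 0.78)]
{'clock': 1.0, 'q': array([ 1.40210131e+00,  3.58580167e-01,  1.19066458e-02,  2.56236801e-06,
       -1.22409937e+00, -2.88098125e-01]), 'joint_vel': array([ 9.91403364e-05,  1.10420244e-03, -7.96018673e-04,  1.72944496e-03,
       -5.42861624e-05,  6.33856949e-04]), 'tau': array([-9.30477404e-05, -5.82392192e+01,  2.93304777e+01,  7.00274169e+00,
        1.25298888e-02, -3.42136453e-06]), 'position': array([297.73328882, 605.76771091, 237.57743878]), 'tool_rot': array([ 9.74030788e-01, -2.26415600e-01,  5.03655277e-07, -1.17688432e-05]), 'ft_force': array([-0.16542031, -0.63704132,  0.52508335]), 'moment': array([-0.02055751, -0.02725561, -0.01029036]), 'finger_gap': 87.54844691391256}
```

View pics/scene0.png

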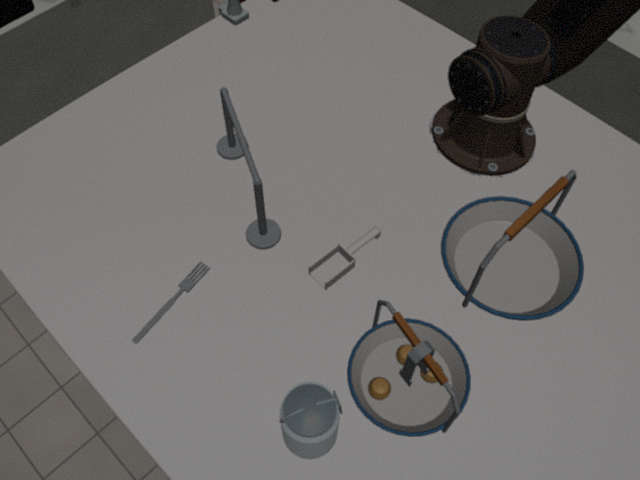

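View pics/top0.png

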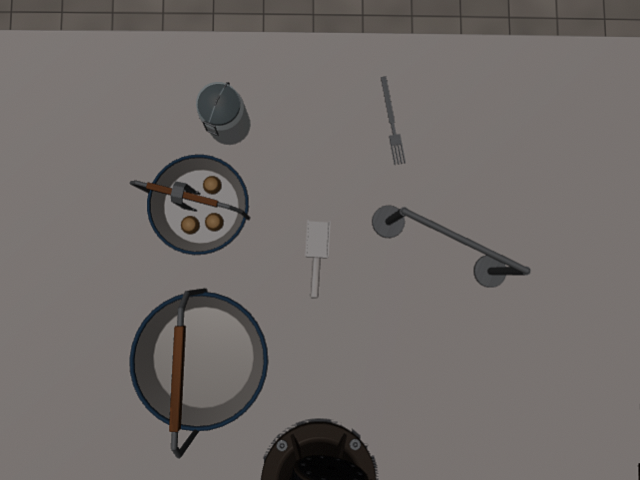

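Two dish look-alikes show. The small one is at top (199,205) / scene (409,377) and holds the biscuits and tongs. The large empty one is at top (199,360) / scene (511,260). The rail runs from (404,211) to (526,270) in top. I choose the small dish and check it in one close crop.

```bash
python3 - <<'E'
from h import *
a=cv2.imread('pics/top0.png')[145:265,120:260]; b=cv2.imread('pics/scene0.png')[290:440,340:480]
a=cv2.resize(a,None,fx=3.4,fy=3.4,interpolation=cv2.INTER_CUBIC); b=cv2.resize(b,(380,408),interpolation=cv2.INTER_CUBIC)
h=408; b=cv2.resize(b,(320,343)); b=cv2.copyMakeBorder(b,0,h-343,0,0,cv2.BORDER_CONSTANT)
cv2.imwrite('pics/crop1.png',np.clip(np.hstack([a[:h],b])*1.6,0,255))
s,t=eyes.snapshot('scene'),eyes.snapshot('top')
print('crown tri',tri(s,[422.2,351.6],t,[179,191]),'crown z157',atz(t,[179,191],157),atz(s,[422.2,351.6],157))
print('center tri',tri(s,[417.8,365.4],t,[189.3,198.2]))
print('rail',tri(s,[237.5,133.2],t,[467.5,241.4]),atz(t,[467.5,241.4],170))
for p in [(404,211),(526,270)]: print('rail end top',atz(t,p,170))
for p in [(223,91),(258,183)]: print('rail end scene',atz(s,p,170))
print('dish',atz(t,[199,205],36),atz(s,[409,377],36))
for q,pp in (('dish_handle',None),):
  for n,sn in(('scene',s),('top',t)):
    for d in models.silhouettes(n,q): print(n,np.round(d['box']).tolist(),round(d['p'],2))
# orange wood
for n,sn,(x0,y0,x1,y1) in (('top',t,(125,160,255,245)),('scene',s,(360,290,480,440))):
    g=sn['img'].astype(int)[y0:y1,x0:x1]; hsv=cv2.cvtColor(sn['img'],cv2.COLOR_BGR2HSV)[y0:y1,x0:x1]
    m=(hsv[...,0]<13)&(hsv[...,1]>140); k,l,st,c=cv2.connectedComponentsWithStats(m.astype(np.uint8))
    for i in range(1,k):
        if st[i,4]>8: print(n,st[i]+[x0,y0,0,0,0],(c[i]+[x0,y0]).round(1))
E
```

```text
crown tri (array([565.6, 252.3, 152.8]), 4.5) crown z157 [566.1 249.2 157. ] [566.  254.7 157. ]
center tri (array([562.1, 251.5,  89.2]), 7.4)
rail (array([ 474.9, -264.4,  161.1]), 1.5) [ 474.8 -262.   170. ]
rail end top [ 528.8 -149.9  170. ]
rail end top [ 423.9 -365.3  170. ]
rail end scene [ 426.1 -361.8  170. ]
rail end scene [ 531.1 -143.3  170. ]
dish [558.8 242.3  36. ] [564.2 249.6  36. ]
scene [344.0, 301.0, 470.0, 440.0] 0.96
scene [443.0, 174.0, 584.0, 324.0] 0.92
top [130.0, 288.0, 267.0, 462.0] 0.95
top [131.0, 153.0, 250.0, 256.0] 0.67
top [146 183  26  11 149] [158.5 188.1]
top [183 192  34  14 202] [199.2 198.7][ WARN:0@0.457] global loadsave.cpp:1063 imwrite_ Unsupported depth image for selected encoder is fallbacked to CV_8U.
```

View pics/crop1.png

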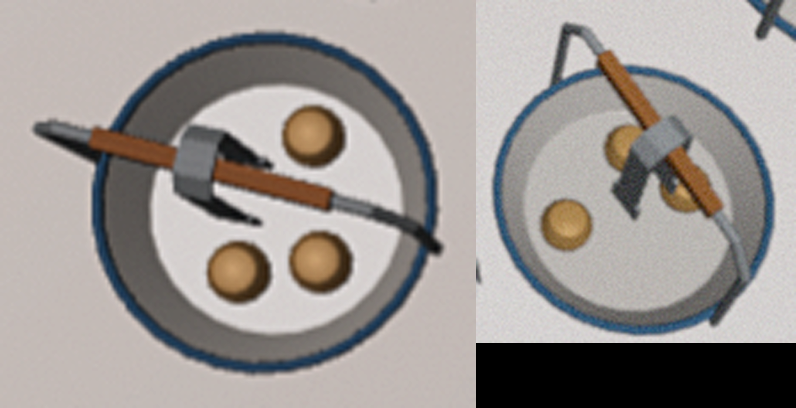

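The crop confirms the small dish: three biscuits, and tongs astride the handle at top (179,192), left of the bar's middle at (182,195). Next I work out the handle and rail yaw, then the approach.

```bash
python3 - <<'E'
from h import *
s,t=eyes.snapshot('scene'),eyes.snapshot('top')
A=[atz(t,p,150) for p in [(147.4,185.9),(217.1,203.2)]]; B=[atz(s,p,150) for p in [(396.4,314),(443.7,381.9)]]
for q in (A,B,[atz(t,p,170) for p in[(404,211),(526,270)]],[atz(s,p,170) for p in [(258,183),(223,91)]]):
    d=q[0]-q[1]; print(q,np.linalg.norm(d).round(1),'mid',(q[0]+q[1])/2,'yaw of y axis deg',np.degrees(np.arctan2(d[1],d[0])).round(1))
print('crown top z161',atz(t,[178.2,192],161))
st=bot.get_state();print(R.from_quat(st['tool_rot']).as_matrix().round(3))
E
```

```text
[array([576.5, 307.7, 150. ]), array([545.3, 182.8, 150. ])] 128.7 mid [560.9  245.25 150.  ] yaw of y axis deg 76.0
[array([543. , 185.2, 150. ]), array([577.5, 306.7, 150. ])] 126.3 mid [560.25 245.95 150.  ] yaw of y axis deg -105.9
[array([ 528.8, -149.9,  170. ]), array([ 423.9, -365.3,  170. ])] 239.6 mid [ 476.35 -257.6   170.  ] yaw of y axis deg 64.0
[array([ 531.1, -143.3,  170. ]), array([ 426.1, -361.8,  170. ])] 242.4 mid [ 478.6  -252.55  170.  ] yaw of y axis deg 64.3
crown top z161 [563.6 249.5 161. ]
[[ 0.897 -0.441  0.   ]
 [-0.441 -0.897 -0.   ]
 [ 0.    -0.    -1.   ]]
```

```bash
python3 -m inch '[0.06,0.03,0,0,0,0.03, 0.16,0.08,0,0,0,0.08, 0.28,0.14,0,0,0,0.15, 0.40,0.20,0,0,0,0.22, 0.52,0.27,0,0,0,0.29, 0.64,0.33,0,0,0,0.36, 0.73,0.375,0,0,0,0.41, 0.787,0.402,0,0,0,0.438]' 0 10
python3 - <<'E'
from h import *
st=bot.get_state(); Rt=R.from_quat(st['tool_rot']); print(st['clock'],st['q'].round(3),st['position'].round(1))
yaw=np.degrees(np.arctan2(*Rt.as_matrix()[[1,0],1])); print('tool y yaw',yaw,'rel',rel([562,251.5,237.5]),'turn',(yaw-165+360)%360/90)
E
```

```text
clock: 2.1
position: [431.1, 426.7, 237.9]
tool_rot: [0.839, -0.544, 0.0, -0.0]
ft_force: [-0.4, 0.1, -0.4]
finger_gap: 87.5
2.1 [ 1.102  0.247 -0.146  0.    -1.178 -0.681] [431.1 426.7 237.9]
tool y yaw -155.889289827294 rel [ 0.8535 -0.1916  0.0016] turn 0.4345634463634004
```

```bash
python3 -m inch '[0.06,-0.013,0,0,0,0.03, 0.17,-0.038,0,0,0,0.085, 0.31,-0.07,0,0,0,0.16, 0.45,-0.10,0,0,0,0.23, 0.59,-0.132,0,0,0,0.30, 0.72,-0.162,0,0,0,0.37, 0.81,-0.182,0,0,0,0.415, 0.8535,-0.1916,0,0,0,0.4345]'
python3 -m inch '[0,0,0,0,0,0, 0,0,0.08,0,0,0, 0,0,0.12,0,0,0, 0,0,0.12,0,0,0]'
python3 - <<'E'
from h import *
s,t=eyes.snapshot('scene'),eyes.snapshot('top')
st=bot.get_state(); Rt=R.from_quat(st['tool_rot']); print(st['clock'],st['q'].round(3),st['position'].round(1))
print('tool y yaw',np.degrees(np.arctan2(*Rt.as_matrix()[[1,0],1])),proj(t,st['position']),proj(s,st['position']))
a=cv2.resize(t['img'][130:280,100:260],(400,375),interpolation=cv2.INTER_CUBIC); b=cv2.resize(s['img'][270:430,330:500],(400,375),interpolation=cv2.INTER_CUBIC)
cv2.imwrite('pics/above.png',cv2.convertScaleAbs(np.hstack([a,b]),alpha=1.7))
E
```

```text
clock: 2.9
position: [562.7, 252.8, 237.4]
tool_rot: [-0.609, 0.793, -0.0, -0.0]
ft_force: [0.3, 0.3, 0.1]
finger_gap: 87.8
clock: 3.3
position: [560.5, 254.5, 205.8]
tool_rot: [-0.611, 0.791, 0.0, -0.002]
ft_force: [-0.5, 0.5, -0.8]
finger_gap: 87.7
3.4 [ 0.742  0.284 -0.166  0.    -1.121 -0.998] [561.6 254.9 207.8]
tool y yaw 165.38584345471648 [[167.  188.3]] [[429.9 335.7]]
```

View pics/above.png

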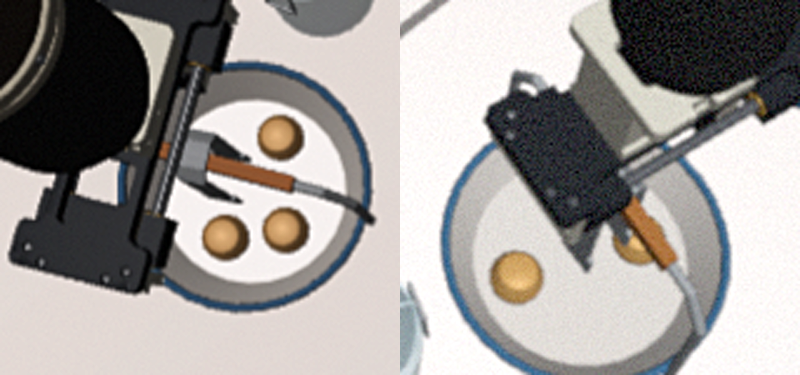

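The tongs sit between the open fingers, with the crown at about (205,150) in the left half. Next I check the standing position before descending.

```bash
python3 -m inch '[0,0,0,0,0,0, 0,0,0,0,0,0]'; python3 - <<'E'
from h import *
for i in range(3): 
    eyes.snapshot('top'); print(bot.get_state()['position'].round(1))
st=bot.get_state();print(R.from_quat(st['tool_rot']).as_matrix().round(3)); print(rel([562,251.5,130]))
E
```

```text
clock: 3.6
position: [562.0, 254.7, 208.3]
tool_rot: [-0.611, 0.792, -0.0, 0.001]
ft_force: [0.3, 0.0, -0.6]
finger_gap: 87.8
[561.9 254.6 208.2]
[561.9 254.5 208.1]
[561.9 254.4 208. ]
[[-0.254 -0.967  0.   ]
 [-0.967  0.254  0.   ]
 [-0.001 -0.    -1.   ]]
[ 0.0112 -0.0033  0.312 ]
```

```bash
python3 -m inch '[0.005,0,0.03,0,0,0, 0.008,0,0.08,0,0,0, 0.008,0,0.14,0,0,0, 0.008,0,0.2,0,0,0, 0.008,0,0.25,0,0,0, 0.008,0,0.29,0,0,0, 0.008,0,0.312,0,0,0, 0.008,0,0.312,0,0,0]'; python3 -m inch '[0,0,0,0,0,0, 0,0,0,0,0,0, 0,0,0,0,0,0, 0,0,0,0,0,0, 0,0,0,0,0,0, 0,0,0,0,0,0, 0,0,0,0,0,0]' 200 12
```

```text
clock: 4.55
position: [561.0, 252.1, 128.6]
tool_rot: [-0.611, 0.792, -0.0, -0.001]
ft_force: [0.5, 0.2, -0.5]
finger_gap: 87.5
clock: 5.25
position: [561.5, 252.3, 129.7]
tool_rot: [-0.611, 0.792, -0.0, 0.0]
ft_force: [0.4, -0.7, -0.1]
finger_gap: 38.1
```

```bash
python3 -m inch '[0,0,-0.02,0,0,0, 0,0,-0.06,0,0,0, 0,0,-0.14,0,0,0, 0,0,-0.24,0,0,0, 0,0,-0.35,0,0,0, 0,0,-0.46,0,0,0, 0,0,-0.55,0,0,0, 0,0,-0.6,0,0,0]' 200 15; python3 - <<'E'
from h import *
t=eyes.snapshot('top');s=eyes.snapshot('scene');print([ (np.round(d['at'],1).tolist(),round(d['p'],2)) for n in('top','scene') for d in models.pinpoint(n,'tongs_crown')])
st=bot.get_state(); print(st['position'].round(1),st['q'].round(2),st['finger_gap'])
for tx in ([477.5,-255.0,280],): print(rel(tx))
E
```

```text
clock: 6.05
position: [561.8, 252.6, 282.7]
tool_rot: [-0.611, 0.792, -0.0, 0.002]
ft_force: [-0.1, 0.2, -0.9]
finger_gap: 38.4
[([147.6, 174.4], 0.52), ([172.4, 303.4], 0.75), ([442.4, 304.4], 0.68), ([408.9, 381.4], 0.35)]
[560.8 252.2 278.8] [ 0.74  0.24 -0.06 -0.   -1.27 -1.  ] 37.889801374061065
[ 2.0471 -0.1928 -0.0043]
```

```bash
python3 -m inch '[0.05,-0.005,0,0,0,0.003, 0.15,-0.015,0,0,0,0.01, 0.29,-0.03,0,0,0,0.02, 0.44,-0.044,0,0,0,0.03, 0.59,-0.059,0,0,0,0.04, 0.74,-0.074,0,0,0,0.05, 0.87,-0.087,0,0,0,0.06, 0.95,-0.095,0,0,0,0.065]'; python3 - <<'E'
from h import *
st=bot.get_state(); print(st['position'].round(1),st['q'].round(2)); M=R.from_quat(st['tool_rot']).as_matrix()
print(rel([477.5,-255.0,280]),np.degrees(np.arctan2(M[1,1],M[0,1])))
E
```

```text
clock: 7.05
position: [522.2, 13.2, 279.0]
tool_rot: [-0.569, 0.823, 0.0, -0.001]
ft_force: [0.3, 0.2, -0.5]
finger_gap: 38.3
[522.2  13.2 279. ] [ 0.4   0.08 -0.25 -0.   -1.24 -0.76]
[ 1.0668 -0.2122 -0.0034] 159.2948290165608
```

```bash
python3 -m inch '[0.05,-0.01,0,0,0,0.003, 0.15,-0.03,0,0,0,0.01, 0.29,-0.058,0,0,0,0.02, 0.44,-0.088,0,0,0,0.03, 0.59,-0.117,0,0,0,0.04, 0.74,-0.147,0,0,0,0.05, 0.87,-0.173,0,0,0,0.056, 0.95,-0.189,0,0,0,0.059]'; python3 -m inch '[0.05,-0.01,0,0,0,0, 0.1,-0.02,0,0,0,0, 0.1,-0.02,0,0,0,0, 0.1,-0.02,0,0,0,0, 0.1,-0.02,0,0,0,0]'; python3 - <<'E'
from h import *
t=eyes.snapshot('top');s=eyes.snapshot('scene')
st=bot.get_state(); print(st['position'].round(1),st['q'].round(2)); M=R.from_quat(st['tool_rot']).as_matrix()
print(rel([477.5,-255.0,280]),np.degrees(np.arctan2(M[1,1],M[0,1])))
for n in('top','scene'): print(n,[(np.round(d['at'],1).tolist(),round(d['p'],2)) for q in('tongs_crown','tongs_center') for d in models.pinpoint(n,q)])
a=cv2.resize(t['img'][160:310,380:540],(400,375),interpolation=cv2.INTER_CUBIC); b=cv2.resize(s['img'][40:260,170:400],(400,383),interpolation=cv2.INTER_CUBIC)[:375]
cv2.imwrite('pics/rail1.png',cv2.convertScaleAbs(np.hstack([a,b]),alpha=1.7))
c=st['position']+[0,0,27]; print(proj(t,c),proj(s,c))
E
```

```text
clock: 7.85
position: [483.6, -224.5, 279.0]
tool_rot: [-0.53, 0.848, 0.0, -0.0]
ft_force: [-0.1, -0.9, -0.4]
finger_gap: 38.2
clock: 8.35
position: [478.6, -246.4, 279.6]
tool_rot: [-0.531, 0.847, 0.0, 0.0]
ft_force: [-0.1, -1.2, -1.0]
finger_gap: 38.1
[ 478.7 -246.4  279.6] [-0.11  0.11 -0.22 -0.   -1.24 -0.34]
[ 0.033  -0.0106 -0.0015] 154.20364489413015
top [([215.6, 219.2], 0.57)]
scene [([233.2, 82.1], 0.65), ([237.1, 102.4], 0.74)]
[[488.6 232.5]] [[234.1  79.7]]
```

View pics/rail1.png

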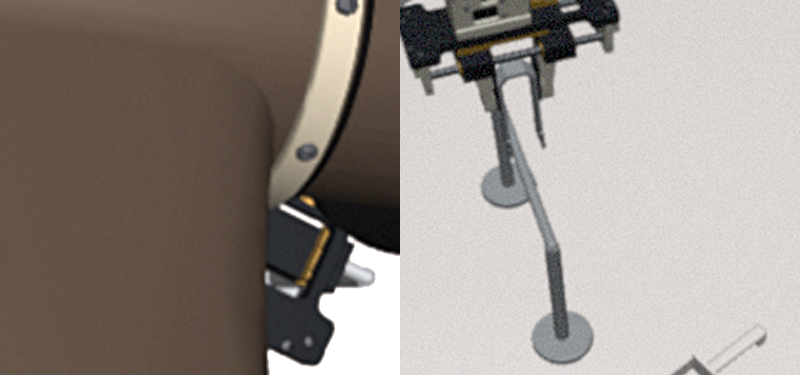

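The scene half shows the tongs upright, crown at (515,70), over the rail bar. I shift 2.7 mm across the bar while lowering, and watch the force.

```bash
python3 -m inch '[0.005,-0.005,0.01,0,0,0, 0.01,-0.011,0.03,0,0,0, 0.01,-0.011,0.07,0,0,0, 0.01,-0.011,0.12,0,0,0, 0.01,-0.011,0.18,0,0,0, 0.01,-0.011,0.24,0,0,0, 0.01,-0.011,0.29,0,0,0, 0.01,-0.011,0.32,0,0,0]'; python3 -m inch '[0,0,0,0,0,0, 0,0,0,0,0,0, 0,0,0,0,0,0]'; python3 - <<'E'
from h import *
s=eyes.snapshot('scene')
st=bot.get_state(); print(st['position'].round(1)); d=st['position'][:2]-[477.5,-255]; print('rail x',d@[.899,-.438],'y',d@[.438,.899],'to 151:',(st['position'][2]-151)/250)
b=cv2.resize(s['img'][60:180,180:310],(650,600),interpolation=cv2.INTER_CUBIC)
cv2.imwrite('pics/rail2.png',cv2.convertScaleAbs(b,alpha=1.6))
E
```

```text
clock: 9.45
position: [479.1, -250.4, 197.7]
tool_rot: [-0.531, 0.847, 0.001, -0.001]
ft_force: [0.6, -0.1, -1.1]
finger_gap: 38.1
clock: 9.75
position: [480.3, -250.6, 200.2]
tool_rot: [-0.531, 0.847, -0.0, 0.0]
ft_force: [-0.2, -1.1, -1.2]
finger_gap: 38.0
[ 480.3 -250.6  200.3]
rail x 0.5775479229187163 y 5.140704229975884 to 151: 0.19716006270815353
```

View pics/rail2.png

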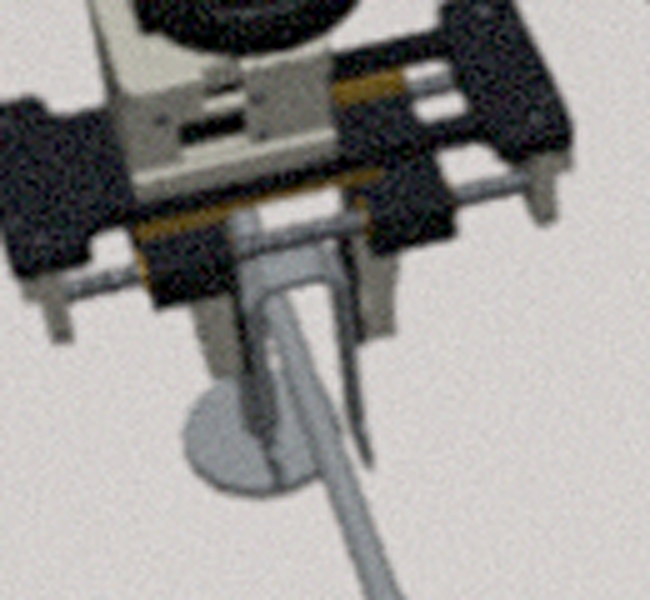

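The bar at (300,340) passes between the two legs, at (260,420) and (355,400). I lower it onto the bar.

```bash
python3 -m inch '[0,0,0.02,0,0,0, 0,0,0.06,0,0,0, 0,0,0.1,0,0,0, 0,0,0.14,0,0,0, 0,0,0.17,0,0,0, 0,0,0.19,0,0,0, 0,0,0.19,0,0,0, 0,0,0.19,0,0,0]'; python3 -m inch '[0,0,0.004,0,0,0, 0,0,0.008,0,0,0, 0,0,0.008,0,0,0, 0,0,0.008,0,0,0]'
```

```text
clock: 10.6
position: [480.0, -250.6, 152.1]
tool_rot: [-0.531, 0.847, -0.0, -0.0]
ft_force: [-0.1, -0.9, 0.2]
finger_gap: 38.0
clock: 11.0
position: [479.9, -250.5, 150.2]
tool_rot: [-0.531, 0.847, -0.0, 0.0]
ft_force: [-0.9, -0.6, -0.6]
finger_gap: 38.2
```

```bash
python3 -m inch '[0,0,0.006,0,0,0, 0,0,0.006,0,0,0, 0,0,0.006,0,0,0]'; python3 - <<'E'
from h import *
s=eyes.snapshot('scene'); print([(np.round(d['at'],1).tolist(),round(d['p'],2)) for d in models.pinpoint('scene','tongs_crown')], proj(s,bot.get_state()['position']+[0,0,27]))
st=bot.get_state(); print(st['ft_force'],st['moment'],st['position'])
E
```

```text
clock: 11.3
position: [479.8, -250.5, 148.5]
tool_rot: [-0.531, 0.847, 0.0, -0.0]
ft_force: [0.3, 0.9, -1.5]
finger_gap: 38.2
[([238.7, 135.9], 0.72)] [[239.3 133. ]]
[-0.38937415 -0.02509278 -0.07499827] [ 0.03861589 -0.04732845 -0.04573369] [ 479.79360209 -250.49413218  148.53694752]
```

```bash
python3 -m inch '[0,0,0.004,0,0,0, 0,0,0.008,0,0,0, 0,0,0.008,0,0,0, 0,0,0.008,0,0,0]'; python3 -m inch '[0,0,0.004,0,0,0, 0,0,0.004,0,0,0, 0,0,0.004,0,0,0]'
```

```text
clock: 11.8
position: [480.2, -250.7, 148.0]
tool_rot: [-0.531, 0.847, -0.001, 0.0]
ft_force: [-3.8, 1.9, 10.4]
finger_gap: 37.9
clock: 12.1
position: [480.3, -250.8, 147.8]
tool_rot: [-0.531, 0.847, -0.001, 0.0]
ft_force: [-5.3, 3.0, 16.6]
finger_gap: 37.9
```

The crown bears on the bar at the predicted height. I relieve the push, open, and retreat straight up.

```bash
python3 -m inch '[0,0,-0.008,0,0,0, 0,0,-0.01,0,0,0, 0,0,-0.01,0,0,0, 0,0,-0.01,0,0,0]'; python3 -m inch '[0,0,0,0,0,0, 0,0,0,0,0,0, 0,0,0,0,0,0, 0,0,0,0,0,0, 0,0,0,0,0,0, 0,0,0,0,0,0]' 90 10; python3 - <<'E'
from h import *
s=eyes.snapshot('scene'); print([(np.round(d['at'],1).tolist(),round(d['p'],2)) for d in models.pinpoint('scene','tongs_crown')])
b=cv2.resize(s['img'][60:180,180:310],(650,600),interpolation=cv2.INTER_CUBIC)
cv2.imwrite('pics/rail3.png',cv2.convertScaleAbs(b,alpha=1.6))
E
```

```text
clock: 12.5
position: [479.9, -250.5, 148.0]
tool_rot: [-0.531, 0.847, 0.0, -0.0]
ft_force: [-0.4, -0.5, 2.1]
finger_gap: 37.8
clock: 13.1
position: [479.9, -250.5, 148.0]
tool_rot: [-0.531, 0.847, 0.0, -0.0]
ft_force: [1.2, 1.0, 0.3]
finger_gap: 57.1
[([234.7, 137.1], 0.87), ([244.2, 151.5], 0.57), ([417.5, 346.3], 0.31)]
```

View pics/rail3.png

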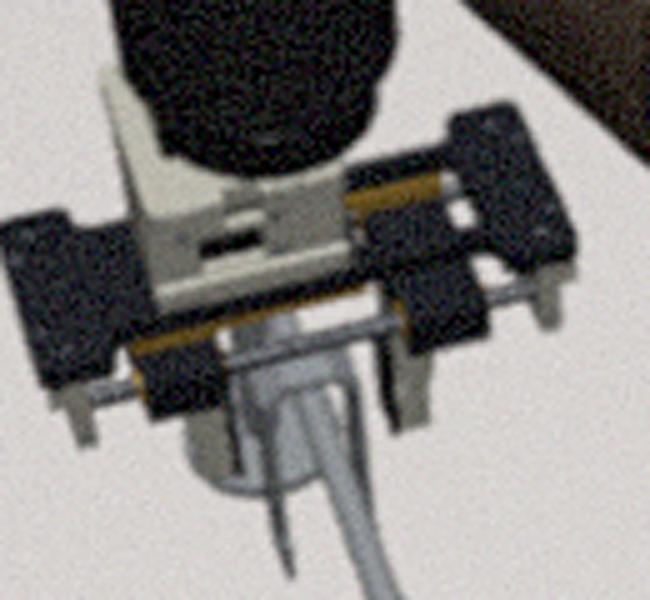

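The tongs hang on the bar, crown at about (300,370), with the fingers open and clear. I retreat up and return to the dish.

```bash
python3 -m inch '[0,0,0,0,0,0, 0,0,-0.02,0,0,0, 0,0,-0.06,0,0,0, 0,0,-0.12,0,0,0, 0,0,-0.2,0,0,0, 0,0,-0.3,0,0,0, 0,0,-0.4,0,0,0, 0,0,-0.5,0,0,0]' 0; python3 -m inch '[-0.05,0.015,-0.03,0,0,0, -0.15,0.045,-0.03,0,0,-0.01, -0.29,0.087,-0.03,0,0,-0.02, -0.44,0.13,-0.03,0,0,-0.03, -0.59,0.176,-0.03,0,0,-0.04, -0.74,0.22,-0.03,0,0,-0.05, -0.87,0.26,-0.03,0,0,-0.06, -0.95,0.284,-0.03,0,0,-0.065]'; python3 - <<'E'
from h import *
t=eyes.snapshot('top');s=eyes.snapshot('scene')
for n,z in(('top',t),('scene',s)): print(n,[(q,np.round(d['at'],1).tolist(),round(d['p'],2)) for q in('tongs_crown','tongs_center','dish_handle') for d in models.pinpoint(n,q)])
st=bot.get_state(); M=R.from_quat(st['tool_rot']).as_matrix(); print(rel([560.6,245.6,240]),np.degrees(np.arctan2(M[1,1],M[0,1])))
a=cv2.resize(t['img'][130:280,100:260],(400,375),interpolation=cv2.INTER_CUBIC); b=cv2.resize(s['img'][60:180,180:308],(400,375),interpolation=cv2.INTER_CUBIC); cv2.imwrite('pics/back.png',cv2.convertScaleAbs(np.hstack([a,b]),alpha=1.6))
E
```

```text
clock: 14.0
position: [479.8, -250.6, 275.2]
tool_rot: [-0.531, 0.847, -0.0, 0.0]
ft_force: [1.2, 0.2, -0.5]
finger_gap: 87.9
clock: 14.8
position: [519.5, -3.3, 280.9]
tool_rot: [-0.574, 0.819, 0.0, 0.0]
ft_force: [1.2, 0.1, 0.7]
finger_gap: 87.7
top [('tongs_crown', [460.6, 236.6], 0.64), ('tongs_center', [456.2, 240.1], 0.93)]
scene [('tongs_crown', [233.3, 133.8], 0.76), ('tongs_center', [241.4, 150.2], 0.91), ('dish_handle', [417.0, 350.3], 0.95), ('dish_handle', [536.6, 205.8], 0.64)]
[-1.0036  0.1909  0.1627] 159.9323823269661
```

View pics/back.png

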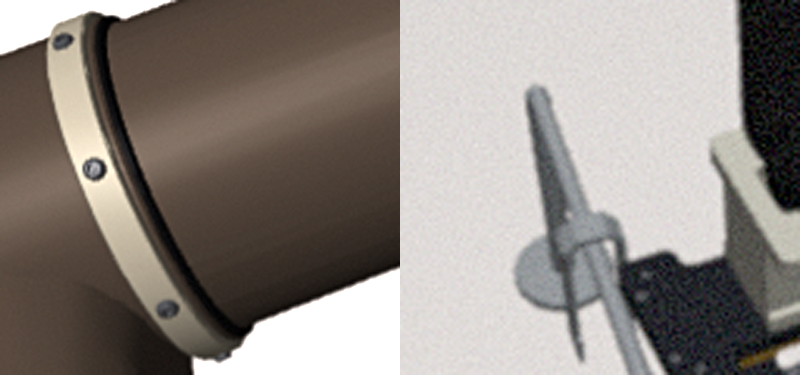

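The tongs hang alone astride the rail bar, crown at about (590,225) in the right half. I go on to the dish.

```bash
python3 -m inch '[-0.05,0.01,0,0,0,0, -0.16,0.03,0,0,0,-0.01, -0.31,0.059,0,0,0,-0.02, -0.47,0.09,0,0,0,-0.03, -0.63,0.12,0.01,0,0,-0.04, -0.79,0.15,0.03,0,0,-0.05, -0.92,0.175,0.05,0,0,-0.058, -1.0,0.19,0.06,0,0,-0.062]'; python3 -m inch '[0,0,0.03,0,0,0, 0,0,0.1,0,0,0, 0,0,0.1,0,0,0, 0,0,0.1,0,0,0, 0,0,0.1,0,0,0]'; python3 - <<'E'
from h import *
t=eyes.snapshot('top');s=eyes.snapshot('scene')
for n,z in(('top',t),('scene',s)): print(n,[(np.round(d['at'],1).tolist(),round(d['p'],2),atz(z,d['at'],150)) for d in models.pinpoint(n,'dish_handle')])
st=bot.get_state(); M=R.from_quat(st['tool_rot']).as_matrix(); print(st['position'].round(1),st['q'].round(2),rel([560.6,245.6,142]),np.degrees(np.arctan2(M[1,1],M[0,1])))
a=cv2.resize(t['img'][130:280,100:260],(400,375),interpolation=cv2.INTER_CUBIC); b=cv2.resize(s['img'][270:430,330:500],(400,375),interpolation=cv2.INTER_CUBIC)
cv2.imwrite('pics/above2.png',cv2.convertScaleAbs(np.hstack([a,b]),alpha=1.7))
E
```

```text
clock: 16.0
position: [560.4, 247.6, 264.6]
tool_rot: [-0.613, 0.79, 0.0, -0.0]
ft_force: [-0.1, 0.4, 0.6]
finger_gap: 87.9
clock: 16.5
position: [560.9, 244.9, 241.6]
tool_rot: [-0.612, 0.791, -0.0, 0.001]
ft_force: [0.5, 0.8, 0.8]
finger_gap: 87.8
top [([184.5, 192.9], 0.75, array([563.9, 241.3, 150. ])), ([178.2, 377.6], 0.67, array([238.5, 246.5, 150. ]))]
scene [([537.1, 208.5], 0.75, array([211.8, 229.9, 150. ])), ([415.1, 349.0], 0.55, array([567.3, 243.3, 150. ]))]
[560.7 245.2 241.3] [ 0.73  0.25 -0.13  0.   -1.19 -0.98] [-0.0011  0.0009  0.3971] 165.5515275219381
```

View pics/above2.png

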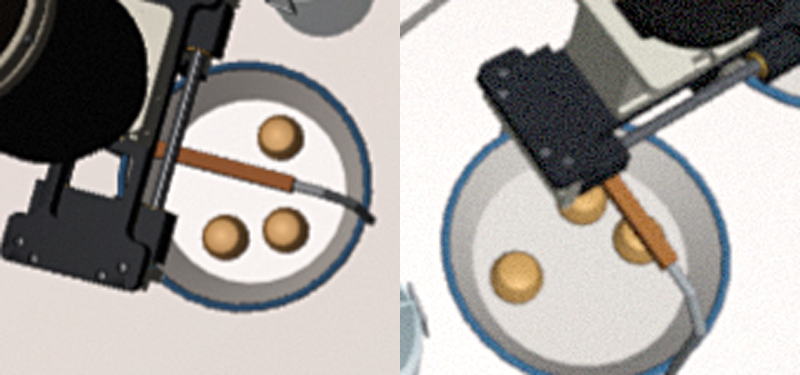

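The dish is unchanged, with the handle's right half clear at (240,170). I descend and grip its middle.

```bash
python3 -m inch '[0,0,0.03,0,0,0, 0,0,0.09,0,0,0, 0,0,0.16,0,0,0, 0,0,0.23,0,0,0, 0,0,0.29,0,0,0, 0,0,0.34,0,0,0, 0,0,0.38,0,0,0, 0,0,0.397,0,0,0]'; python3 -m inch '[0,0,0,0,0,0, 0,0,0,0,0,0, 0,0,0,0,0,0, 0,0,0,0,0,0, 0,0,0,0,0,0, 0,0,0,0,0,0, 0,0,0,0,0,0, 0,0,0,0,0,0]' 255 8;  python3 -m inch '[0,0,0,0,0,0, 0,0,0,0,0,0, 0,0,0,0,0,0, 0,0,0,0,0,0]' 255 45
```

```text
clock: 17.5
position: [560.1, 245.1, 140.1]
tool_rot: [-0.613, 0.79, 0.0, -0.001]
ft_force: [0.2, -0.2, -0.2]
finger_gap: 87.5
clock: 18.3
position: [560.4, 245.3, 141.4]
tool_rot: [-0.613, 0.79, -0.0, 0.0]
ft_force: [-1.1, 0.1, 0.0]
finger_gap: 29.5
clock: 18.7
position: [560.8, 245.4, 141.3]
tool_rot: [-0.613, 0.79, -0.0, 0.0]
ft_force: [2.5, 0.3, -0.5]
finger_gap: 12.0
```

```bash
python3 -m inch '[0,0,0,0,0,0, 0,0,-0.003,0,0,0, 0,0,-0.01,0,0,0, 0,0,-0.02,0,0,0, 0,0,-0.035,0,0,0, 0,0,-0.055,0,0,0, 0,0,-0.08,0,0,0, 0,0,-0.11,0,0,0]' 255 55; python3 -m inch '[0,0,-0.035,0,0,0, 0,0,-0.075,0,0,0, 0,0,-0.12,0,0,0, 0,0,-0.165,0,0,0, 0,0,-0.21,0,0,0, 0,0,-0.25,0,0,0, 0,0,-0.275,0,0,0, 0,0,-0.29,0,0,0]';python3 -m inch '[0,0,0,0,0,0, 0,0,0,0,0,0, 0,0,0,0,0,0, 0,0,0,0,0,0, 0,0,0,0,0,0, 0,0,0,0,0,0, 0,0,0,0,0,0, 0,0,0,0,0,0]'; python3 - <<'E'
from h import *
t=eyes.snapshot('top');s=eyes.snapshot('scene'); st=bot.get_state(); print(st['position'].round(1),st['tool_rot'].round(4),st['moment'],st['ft_force'],st['finger_gap'])
for q in('tongs_crown','tongs_center'):
    r=[models.pinpoint(n,q) for n in('top','scene')]; print(q,[(np.round(d[0]['at'],1).tolist(),round(d[0]['p'],2)) for d in r if d])
    if all(r): print(tri(t,r[0][0]['at'],s,r[1][0]['at']))
a=cv2.resize(t['img'][130:280,90:250],(400,375),interpolation=cv2.INTER_CUBIC); b=cv2.resize(s['img'][80:430,150:523],(400,375),interpolation=cv2.INTER_AREA)
cv2.imwrite('pics/lift.png',cv2.convertScaleAbs(np.hstack([a,b]),alpha=1.7))
E
```

```text
clock: 19.5
position: [560.3, 245.3, 169.3]
tool_rot: [-0.613, 0.79, 0.0, -0.0]
ft_force: [0.3, 0.5, -6.9]
finger_gap: 11.2
clock: 20.3
position: [560.5, 245.4, 242.1]
tool_rot: [-0.613, 0.79, 0.0, 0.0]
ft_force: [0.3, 0.2, -6.4]
finger_gap: 11.3
clock: 21.1
position: [560.5, 245.3, 241.3]
tool_rot: [-0.613, 0.79, -0.0, 0.0]
ft_force: [0.3, 0.4, -7.3]
finger_gap: 11.7
[560.5 245.3 241.3] [-0.6127  0.7903 -0.      0.    ] [ 0.06810958 -0.08670176 -0.02837357] [-0.74477013 -0.15631871 -5.48889647] 11.13693053930369
tongs_crown [([461.5, 235.8], 0.58), ([234.9, 135.8], 0.76)]
(array([ 486. , -253.6,  169.5]), 4.3)
tongs_center [([456.9, 237.8], 0.68), ([243.0, 150.7], 0.88)]
(array([ 481.4, -251.9,  129.4]), 10.0)
```

View pics/lift.png

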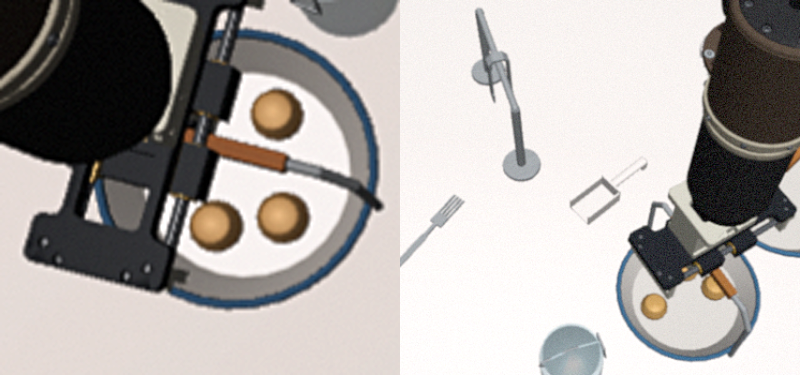

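The lifted dish holds three biscuits, at (275,113), (283,217) and (216,226) in the left half. The tongs are still on the rail at (492,65) in the right half. One numerical check for level and stillness before handing in.

```bash
python3 - <<'E'
from h import *
t=eyes.snapshot('top');s=eyes.snapshot('scene'); print(tri(t,[204.8,194.8],s,[460.6,357]),'level end ~ [544,182,250]')
# blue rim: fit plane height pixels, compare with tilted circle model
from scipy.optimize import least_squares
D=[]
for z,(x0,y0,x1,y1) in((t,(125,135,245,258)),(s,(345,295,510,430))):
    h=cv2.cvtColor(z['img'],cv2.COLOR_BGR2HSV)[y0:y1,x0:x1]; m=(h[...,0]>95)&(h[...,0]<120)&(h[...,1]>120)
    v,u=np.nonzero(m); D.append((z,np.c_[u+x0,v+y0].astype(float))); print(len(u))
a=np.linspace(0,2*np.pi,360)
def res(p):
    Rm=R.from_euler('xy',p[3:5]).as_matrix(); C=p[:3]+101*(np.c_[np.cos(a),np.sin(a),0*a]@Rm.T); o=[]
    for i,(z,q) in enumerate(D):
        c=proj(z,C)+(p[5:7] if i else 0); o.append(np.linalg.norm(q[:,None]-c[None],axis=2).min(1))
    return np.concatenate(o)
f=least_squares(res,[560.5,245.3,135,0,0,0,0],loss='soft_l1',diff_step=1e-3,x_scale=[10,10,10,.1,.1,2,2])
print('rim centre, tilt x,y, scene px shift',f.x.round(3),np.abs(f.fun).mean())
st=bot.get_state(); print(st['clock'],st['position'].round(1),st['joint_vel'].round(4),st['finger_gap'])
E
```

```text
(array([543.4, 255.4, 127.3]), 98.8) level end ~ [544,182,250]
492
821
rim centre, tilt x,y, scene px shift [ 5.60236e+02  2.47767e+02  1.31474e+02 -3.00000e-03 -1.90000e-02
  8.50000e-01 -2.60100e+00] 4.561470254735458
21.5 [560.4 245.3 241.3] [-0.0005  0.0018 -0.0003 -0.0002 -0.0016  0.0002] 11.398251699436795
```

The triangulation gap of 99 mm means my hand-read scene pixel doesn't match, and the fit's step was too small for the rounded projection. I redo both properly.

```bash
sed -i 's/K,d)\[0\]\[:,0\].round(1)/K,d)[0][:,0]/' h.py; python3 - <<'E'
from h import *
from scipy.optimize import least_squares
from scipy.spatial import cKDTree
t=eyes.snapshot('top');s=eyes.snapshot('scene')
P=[[544,182,250],[560.6,245.6,250]]; print('pred end,mid top',proj(t,P).round(1).tolist(),'scene',proj(s,P).round(1).tolist())
a=np.linspace(0,2*np.pi,2000)
for n,z in(('top',t),('scene',s)):
    r=max(models.silhouettes(n,'dish_handle'),key=lambda d:-np.hypot(*(np.mean(np.reshape(d['box'],(2,2)),0)-proj(z,[560,245,140])[0])))
    h=cv2.cvtColor(z['img'],cv2.COLOR_BGR2HSV); m=(h[...,0]>95)&(h[...,0]<120)&(h[...,1]>120)
    x0,y0,x1,y1=np.int32(r['box']); k=np.zeros_like(m);k[max(y0-4,0):y1+4,x0-4:x1+4]=1
    v,u=np.nonzero(m&k); q=np.c_[u,v].astype(float)
    def res(p):
        Rm=R.from_euler('xy',p[2:4]).as_matrix(); C=np.array([p[0]*10,p[1]*10,130+6])+101*(np.c_[np.cos(a),np.sin(a),0*a]@Rm.T)
        return cKDTree(proj(z,C)).query(q)[0]
    best=[]
    for ang in((0,0),(.1,0),(-.1,0),(0,.1),(0,-.1)):
        f=least_squares(res,[56,24.5,*ang],loss='soft_l1',f_scale=.7,diff_step=1e-3); best.append((f.cost,f.x.round(3).tolist()))
    print(n,len(q),r['box'],min(best),res([56,24.5,0,0]).mean(),np.median(f.fun))
E
```

```text
pred end,mid top [[205.1, 194.6], [164.7, 184.1]] scene [[402.7, 281.8], [430.3, 318.1]]
top 497 [128.3, 140.7, 242.8, 253.6] (np.float64(474.7605261773758), [55.962, 24.62, -0.052, 0.047]) 2.025752953406958 0.627503551220912
scene 824 [353.3, 267.3, 485.4, 419.4] (np.float64(3327.0008442327126), [55.364, 24.546, -0.328, 0.284]) 6.79821683992851 1.6087738259634798
```

The top view agrees with a level handle: end predicted at (205.1,194.6), read at (204.8,194.8). In the scene view I had mixed up the two ends. I overlay the level model on both views for one clear look.

```bash
python3 - <<'E'
from h import *
a=np.linspace(0,2*np.pi,200); c,sn=np.cos(np.radians(75)),np.sin(np.radians(75)); O=np.array([560.6,245.6,250]); u=np.array([c,sn,0])
out=[]
for n,(x0,y0,x1,y1) in(('top',(118,130,253,265)),('scene',(345,262,500,417))):
    z=eyes.snapshot(n); k=400/(x1-x0); im=cv2.convertScaleAbs(cv2.resize(z['img'][y0:y1,x0:x1],(400,400),interpolation=cv2.INTER_CUBIC),alpha=1.5)
    f=lambda P:((proj(z,P)-[x0,y0]+.5)*k).astype(int)
    for r in (102,):
        cv2.polylines(im,[f(O+[0,0,-114]+r*np.c_[np.cos(a),np.sin(a),0*a])],1,(0,255,0),1)
    for tl,col in((0,(0,255,0)),(.12,(0,0,255)),(-.12,(255,0,255))):
        d=u*np.cos(tl)+[0,0,np.sin(tl)]
        for e in(-65,65): cv2.circle(im,tuple(map(int,f(O+d*e)[0])),3,col,1)
    out.append(im)
cv2.imwrite('pics/level.png',np.hstack(out))
E
```

```text
(no output)
```

View pics/level.png

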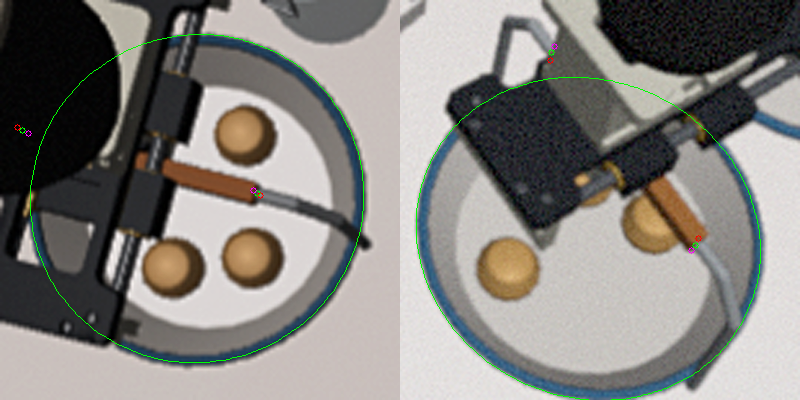

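The level model's rim circle lies on the blue rim in both views, and the bar ends match the level marks at (258,193) and (695,245). The dish is level and still, so I hand in.

```bash
python3 - <<'E'
from h import *
st=bot.get_state(); print(st['clock'],np.abs(st['joint_vel']).max()); print(bot.finish_job())
E
```

```text
21.8 0.002464194558404332
the job is handed in; nothing more can be done
None
```

I took the tongs off the small dish's handle, hung them astride the rail bar and let go. I then gripped the handle at its middle with 55 N, lifted the dish about 100 mm, and handed in at 21.8 s while holding it. No verdict was reported.

**Checks that agreed**
- **Tongs:** when lowered, their crown met the bar at the predicted height. After the lift they still showed hanging astride it.
- **Dish:** all three biscuits were inside, the finger gap was about 11 mm on the 12 mm handle, and the arm was still. The overlay of a level dish matched the rim and handle ends in both camera views.
- **Bystanders:** the arm stayed clear of the jar, scoop and fork. I did not measure their positions again at the end.

**Checks that failed or disagreed**
- **Handle-end triangulation:** it missed by 99 mm because I paired opposite ends of the handle.
- **Rim-tilt fits:** they were unreliable. The last gave about 0.07 rad from the top camera and an implausible 0.4 rad from the scene camera with a poor fit. I relied on the overlay for level.
- **Tongs crown position:** it triangulated about 6 mm low, with a 4 mm gap between the two cameras' rays. I put this down to small errors in the detected points.

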